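# Take the profile of a handrail with a contour gauge

### The arm

A 6-joint arm with a two-finger parallel gripper is mounted at the origin on a cart in front of the work surface, level with it; the furniture and walls round the work are solid. World frame = base frame: x ahead of the robot, y to its left, z up, the work surface at z = 0. Lengths are in m, angles in rad, forces in N, time in s.
With the tool pointing down it reaches from about 0.225 to 0.875 m from the base axis. Payload 3.4 kg.
Tool frame: the origin (TCP) lies at the very end of the fingers, on their centre line; the grasp point (between the pads) lies 19 mm behind it; z points along the fingers, y is the line along which they close (so a half turn about z gives the same grasp; the last joint's range is limited). The gripper opens to 85 mm and grips with 20 to 120 N. Pads are 22 mm wide; open, the fingers measure 114 mm over their backs; the gripper's body (76 mm by 85 mm) begins 54 mm behind the grasp point. The pads swing forward as they close: fully open they stand 13 mm farther back than shut.
Start: joints at [-1.415, 0.276, 1.505, -0, 1.361, -0.121], TCP at [0.157, -0.553, 0.231] pointing down, gripper open.
Joint ranges: [-2.89, 2.89], [-0.75, 2.08], [0.22, 2.7], [-1.18, 4.32], [0.11, 2.71], [-2.7, 2.7]. Speed limits (rad/s): [2.57, 2.57, 3.14, 3.14, 3.14, 3.14].

### API

Orientations are given as a unit quaternion [w, x, y, z].
In Python, from rig import manip, get_image, camera_info gives the robot as it stands. The module is installed in compiled form; this text tells all that it offers.
- The arm moves only by the shell command python3 -m crank 'ROWS' [FORCE]. ROWS is a JSON object of lists of equal length, an entry for each row: "translation": the shift along the tool's x, y, z in mm, a list of three; "roll": the turn about the tool's z in rad; "fingers": the opening, from 0 (shut) to 1 (fully open). A call has 1 to 8 rows; each row shifts and turns the commanded pose from where the row before left it, along the tool's axes as they then stand; what a row does not reach is not made up. A row lasts 1/10 s, in which the tool goes at most 50 mm and 8.59 degrees, less where a joint would pass 70% of its speed; a pose out of reach is approached as far as the arm can. A call is refused whole if a number of a shift passes 50 or a number of a turn 0.15, either way. A call with a gripper value outside its range is refused whole. The fingers move at their own pace and stop on an object; FORCE is the grip in N (left out, the last holds). Time passes only in rows, so rows that do not move let the fingers close. It gives the time, the measured TCP pose, the force, the opening and the grip force at its end, in the units of the state.
- manip.get_state(): the state, without advancing time (a new reading comes with each control period).
- get_image(name): name is "scene" or "top" or "wrist"; returns the picture (480x640x3 uint8, blue, green, red); there is no depth.
- camera_info(name): a dict with "mtx" (3x3 intrinsics, pixels), "rvec" (rotation vector, rad) and "tvec" (3), from world to camera coordinates, as OpenCV has them. Camera axes: x right, y down, z forward; pixel columns grow to the right and rows downward; lengths in m; the calibration is good to about 2 mm. A picture is of the moment at which its call begins: read the wrist's pose just before it. camera_info takes no time and is no camera call; for the wrist camera it gives the pose at the moment of the call.
- manip.sign_off(): hands the job in; it is judged then, once.
The state is a dict: "clock": time; "qpos": joint angles; "qd": joint speeds; "effort": joint torques, N m; "position": TCP position; "ee_rot": TCP orientation; "contact_force": force on the tool from outside, world axes, zero at the start; "moment": the same for the moment, N m; "width": finger opening in m; "gripper_force": force on a finger pad.
Only numpy, scipy, OpenCV 4.12 (cv2) and the standard library are available. Lean on these libraries where they do the work, as an engineer would, in place of code of your own. Each camera call takes 0.05 s, during which the arm holds its last target. There are 200 camera calls.

### The job

Copy the shape of the handrail offcut with the contour gauge that is screwed down in front of it: working along the row with your fingertips, gently push the sliding steel blades forward until every one of them touches the offcut. Then push the gauge's lock lever away from you, round to its stop, so that the blades keep the profile. Do not pick up or shift anything: the offcut stays standing in its nest and the other things stay where they lie.

Things in the scene. Friction and masses are not known exactly. Their poses are not given: they have to be found in the camera images.
- jig: plywood base 176 x 236 x 9 mm (x -74 to 102, y -118 to 118, top z 9), screwed down, with contour gauge and offcut's nest. Origin at board level under the gauge's middle; x along the blades, from the robot's side to the offcut, y left along the row, z up; jig offsets are mm in this frame. Gauge: black frame across the base, x -17 to 17, y -97 to 73, top z 33; 16 flat steel blades slide through it.
- handrail: loose offcut of wooden handrail, about 0.35 kg, standing on its sawn end in a nest of three pale cleats: 104 wide (y), 42 deep (x), 70 mm high; face bulging towards the gauge, flat back. Origin at the middle of its underside, at jig (58, 0, 9); axes as the jig's. About 1 mm of play; it must stay standing there.
- lock_lever (a joint): bare metal lock lever on the frame's right end, upright axis at jig (0, -84). 0 = open: points 60 deg from -y towards the robot's side. Grows counter-clockwise from above, as its end is pushed away (+x), to 1.047 = locked, at its stop, along -y. Starts 0 to 0.15. Bar 12 x 44 mm, z 34 to 42; thumb tab 38 mm from the axis, 10 thick, 16 long, z 34 to 54. About 2 N there moves it; it stays as left.
- blade_00 (a joint): travel (m) towards the offcut of the blade at jig y 42.0 mm (leftmost): 0 = drawn back, 0.0189 = touching the offcut. Starts 0 to 0.004. All blades: 84 x 5.1 x 12 mm (z 14 to 26), pitch 5.6 mm, row from y 45 to -45, pushed at their near ends, which are at x -62 at travel 0. Each slides by itself, about 0.6 N of friction, and stays as left.
- blade_01 (a joint): travel (m) towards the offcut of the blade at jig y 36.4 mm: 0 = drawn back, 0.0172 = touching the offcut. Starts 0 to 0.004. The offcut alone stops the blades. Its face bulges, so blades near y 10 touch first and those at the ends go deepest: then the near ends lie on a curve from x -43 (left) by -48 to -37 (right), slope under 1 in 2.
- blade_02 (a joint): travel (m) towards the offcut of the blade at jig y 30.8 mm: 0 = drawn back, 0.0159 = touching the offcut. Starts 0 to 0.004.
- blade_03 (a joint): travel (m) towards the offcut of the blade at jig y 25.2 mm: 0 = drawn back, 0.0149 = touching the offcut. Starts 0 to 0.004.
- blade_04 (a joint): travel (m) towards the offcut of the blade at jig y 19.6 mm: 0 = drawn back, 0.0143 = touching the offcut. Starts 0 to 0.004.
- blade_05 (a joint): travel (m) towards the offcut of the blade at jig y 14.0 mm: 0 = drawn back, 0.0140 = touching the offcut. Starts 0 to 0.004.
- blade_06 (a joint): travel (m) towards the offcut of the blade at jig y 8.4 mm: 0 = drawn back, 0.0140 = touching the offcut. Starts 0 to 0.004.
- blade_07 (a joint): travel (m) towards the offcut of the blade at jig y 2.8 mm: 0 = drawn back, 0.0141 = touching the offcut. Starts 0 to 0.004.
- blade_08 (a joint): travel (m) towards the offcut of the blade at jig y -2.8 mm: 0 = drawn back, 0.0145 = touching the offcut. Starts 0 to 0.004.
- blade_09 (a joint): travel (m) towards the offcut of the blade at jig y -8.4 mm: 0 = drawn back, 0.0152 = touching the offcut. Starts 0 to 0.004.
- blade_10 (a joint): travel (m) towards the offcut of the blade at jig y -14.0 mm: 0 = drawn back, 0.0161 = touching the offcut. Starts 0 to 0.004.
- blade_11 (a joint): travel (m) towards the offcut of the blade at jig y -19.6 mm: 0 = drawn back, 0.0174 = touching the offcut. Starts 0 to 0.004.
- blade_12 (a joint): travel (m) towards the offcut of the blade at jig y -25.2 mm: 0 = drawn back, 0.0189 = touching the offcut. Starts 0 to 0.004.
- blade_13 (a joint): travel (m) towards the offcut of the blade at jig y -30.8 mm: 0 = drawn back, 0.0208 = touching the offcut. Starts 0 to 0.004.
- blade_14 (a joint): travel (m) towards the offcut of the blade at jig y -36.4 mm: 0 = drawn back, 0.0229 = touching the offcut. Starts 0 to 0.004.
- blade_15 (a joint): travel (m) towards the offcut of the blade at jig y -42.0 mm (rightmost): 0 = drawn back, 0.0253 = touching the offcut. Starts 0 to 0.004.
- bolt_0: bystander, to be left alone: hex bolt, 51 mm long, lying on the jig's far left corner. Origin at the middle of its underside.
- nut_big: bystander, to be left alone: large nut, 26 x 30 x 13 mm, on the jig's far right corner. Origin at the middle of its underside.
- green_tray: bystander, to be left alone: plastic tray of screws, 71 x 91 x 22 mm, left of the jig. Origin at the middle of its underside.
- yellow_ring: bystander, to be left alone: plastic cap used as a dish, 72 mm across, 20 mm high, left of the jig. Origin at the middle of its underside.
- tape_measure: bystander, to be left alone: tape measure, 32 x 79 x 67 mm, standing at the right. Origin at the middle of its underside.
There are look-alikes about, which are no part of the job. Leave any blue or pink look-alike of the handrail alone.

How it is judged:
By the outcome, as a careful person would: the job done as asked, in the order asked, and still so for the second after the job is handed in, with the robot touching nothing.
It also fails if it takes over 72 s, if anything falls off the work surface, if the arm or the gripper's body presses on something with over 40 N, if the wrist force passes 120 N, or if a joint passes its speed limit or range.

## Working session

There is one attempt and no reset: what is moved stays moved. The work goes in short steps, Python scripts to look and compute and a shell command to move; the robot and the scene stay as the last step left them, time stands still between calls to the robot, and variables do not carry over. Pictures are saved under pics/ and viewed, at most 10 in all, crops included, and the job is handed in when it is done.

```bash
mkdir -p pics; python3 - <<'E'
from rig import manip,get_image,camera_info
import cv2,numpy as np
print(manip.get_state())
for n in("top","scene"):
    i=get_image(n); cv2.imwrite(f"pics/{n}0.png",i)
    c=camera_info(n); print(n,c)
E
```

```text
{'clock': 0.0, 'qpos': array([-1.41503543e+00,  2.76603515e-01,  1.50614916e+00,  2.81987826e-05,
        1.36065365e+00, -1.21027941e-01]), 'qd': array([ 4.77818493e-04,  1.53577507e-03, -1.15936824e-03, -3.47882386e-04,
       -2.31237899e-05, -3.67875714e-04]), 'effort': array([-2.67562355e-04, -4.16776049e+01, -2.45807594e+01, -8.27057174e-04,
        1.07915921e-02, -2.15332648e-05]), 'position': array([ 0.15703731, -0.55260181,  0.23042844]), 'ee_rot': array([-9.06935679e-04,  9.90438768e-01,  1.37950079e-01, -1.96323313e-06]), 'contact_force': array([ 0.28390994,  0.76688584, -0.30216574]), 'moment': array([-0.03020003,  0.00107989,  0.02888965]), 'gripper_force': 0.0, 'width': 0.0854767321080686}
top {'mtx': array([[433.57732442,   0.        , 315.40381284],
       [  0.        , 433.57732442, 247.07199316],
       [  0.        ,   0.        ,   1.        ]]), 'rvec': array([ 2.1417838 , -2.19729414,  0.09632433]), 'tvec': array([0.10893998, 0.58996353, 0.887707  ])}
scene {'mtx': array([[447.04117427,   0.        , 317.85821321],
       [  0.        , 447.04117427, 240.98243919],
       [  0.        ,   0.        ,   1.        ]]), 'rvec': array([ 1.1084    , -2.13479068,  1.22380108]), 'tvec': array([0.40090204, 0.28062589, 0.80679925])}
```

View pics/top0.png

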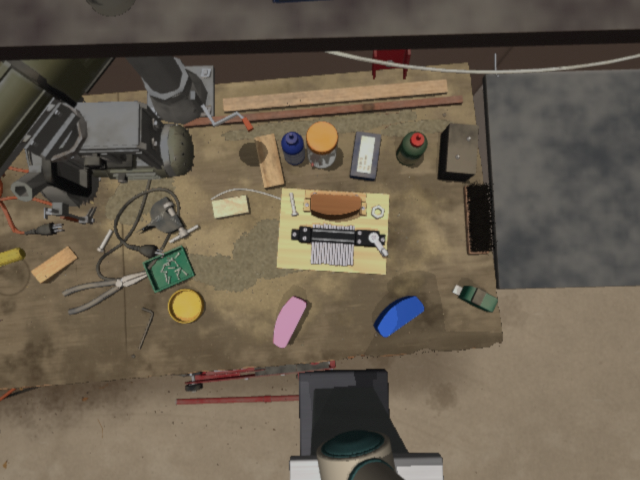

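View pics/scene0.png

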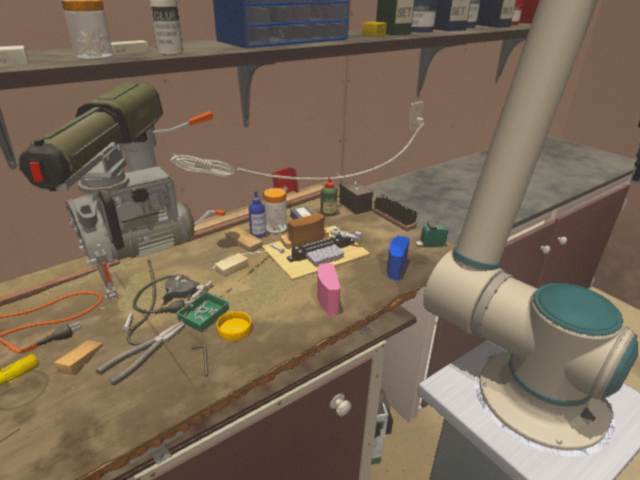

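Top view: yellow jig with corners (282,189), (390,194), (387,274), (278,268). The candidates are the brown offcut at (335,204) in the nest, the pink look-alike at (290,322) and the blue one at (400,316). I choose the brown one, with the gauge at (335,240) in front of it and the lever at (378,243). Next I take the jig pose and a close crop.

```bash
cat > h.py <<'E'
from rig import manip,get_image,camera_info
import cv2,numpy as np
from scipy.optimize import least_squares
def proj(P,c):
    return cv2.projectPoints(np.asarray(P,float).reshape(-1,3),c["rvec"],c["tvec"],c["mtx"],None)[0][:,0]
def jig2w(P,x,y,a):
    P=np.asarray(P,float).reshape(-1,3)/1000; c,s=np.cos(a),np.sin(a)
    return np.c_[x+c*P[:,0]-s*P[:,1],y+s*P[:,0]+c*P[:,1],P[:,2]]
def w2jig(p,x,y,a):
    c,s=np.cos(a),np.sin(a);d=np.array(p[:2])-[x,y]
    return np.array([c*d[0]+s*d[1],-s*d[0]+c*d[1],p[2]])*1000
E
python3 - <<'E'
from h import *
i=cv2.imread("pics/top0.png");c=camera_info("top")
h=cv2.cvtColor(i,cv2.COLOR_BGR2HSV);print(h[262,290],h[200,325-40],h[262,380])
m=cv2.inRange(h,(18,70,150),(35,200,255));m[:180]=0;m[285:]=0;m[:,:270]=0;m[:,400:]=0
k=max(cv2.findContours(m,0,2)[0],key=cv2.contourArea)
print(cv2.contourArea(k)); r=cv2.boxPoints(cv2.minAreaRect(k))
H=cv2.convexHull(k)[:,0].astype(float)
print(r)
C=[(-74,-118,9),(-74,118,9),(102,118,9),(102,-118,9)]
# fit: hull points to projected quad edges
def res(p):
    q=proj(jig2w(C,*p),c)
    return [abs(cv2.pointPolygonTest(q.astype(np.float32),(float(u),float(v)),True)) for u,v in H]
s=least_squares(res,[0.6,-0.02,-0.03],loss="soft_l1",diff_step=1e-3,x_scale=[.01,.01,.05])
print(s.x,np.abs(s.fun).mean(),proj(jig2w(C,*s.x),c))
p=s.x
b=cv2.resize(i[180:290,265:400],None,fx=5.5,fy=5.5,interpolation=cv2.INTER_CUBIC)
def dr(P,col):
    for u,v in proj(jig2w(P,*p),c): cv2.circle(b,(int((u-265+.5)*5.5),int((v-180+.5)*5.5)),3,col,-1)
dr(C,(0,0,255));dr([(-17,-97,33),(17,-97,33),(17,73,33),(-17,73,33)],(0,255,0));dr([(-60,45,26),(-60,-45,26),(0,-84,42),(-19,-117,54)],(255,0,0))
cv2.imwrite("pics/crop.png",b)
E
```

```text
[ 23  86 196] [ 27  77 196] [ 27  77 196]
4274.5
[[275.8828  268.05045]
 [280.51257 187.02928]
 [389.8698  193.27826]
 [385.24005 274.29944]]
[ 0.61576807  0.05642755 -0.0854744 ] 0.22333519162700594 [[385.53313952 274.28372301]
 [275.72216168 267.690958  ]
 [281.25854186 187.39577546]
 [389.16282819 193.6090957 ]]
```

View pics/crop.png

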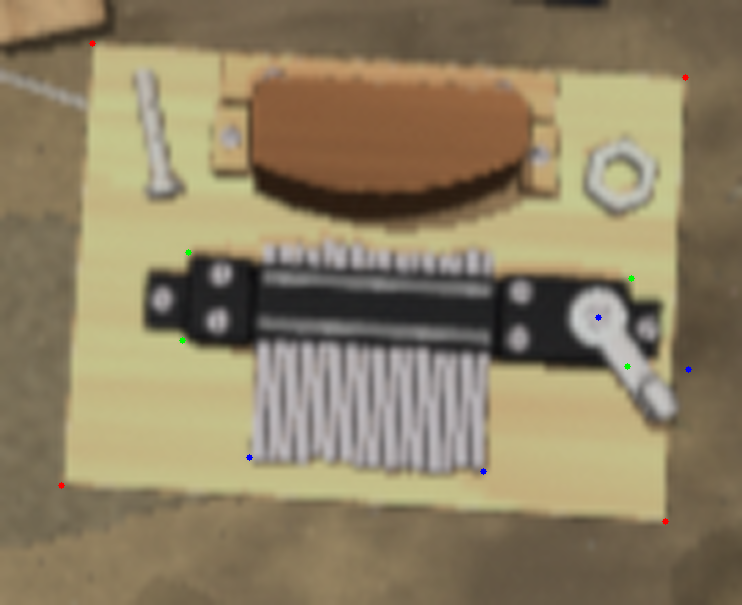

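The fit overlays the jig well, and the brown offcut in its nest is confirmed. The lever is open at crop (655,395). I shut the fingers, align the tool with the jig and hover behind the blades.

```bash
python3 -m crank '{"translation":[[0,0,0],[0,0,0],[0,0,0],[0,0,0]],"roll":[0.12,0.12,0.122,0],"fingers":[0,0,0,0]}' 
python3 -m crank '{"translation":[[20,-40,5],[20,-40,5],[20,-40,5],[20,-40,5],[20,-40,5],[20,-40,5],[20,-40,5],[20,-40,5]],"roll":[0,0,0,0,0,0,0,0],"fingers":[0,0,0,0,0,0,0,0]}'
python3 -m crank '{"translation":[[20,-40,5],[20,-40,5],[20,-40,5],[20,-40,5],[20,-40,5],[20,-40,5],[20,-40,5],[0,0,0]],"roll":[0,0,0,0,0,0,0,0],"fingers":[0,0,0,0,0,0,0,0]}'
python3 - <<'E'
from h import *
J=(0.61577,0.05643,-0.08547)
s=manip.get_state();q=s["ee_rot"]
print(s["clock"],w2jig(s["position"],*J),2*np.arctan2(q[2],q[1]),s["width"],s["contact_force"],s["qpos"])
c=camera_info("wrist");i=get_image("wrist")
C=[(-74,-118,9),(-74,118,9),(102,118,9),(102,-118,9)]
print(proj(jig2w(C,*J),c))
for P,col in((C,(0,0,255)),([(-17,-97,33),(17,-97,33),(17,73,33),(-17,73,33)],(0,255,0)),([(-60,45,26),(-60,-45,26),(0,-84,42),(-33,-103,54)],(255,0,0))):
    for u,v in proj(jig2w(P,*J),c): cv2.circle(i,(int(u),int(v)),3,col,-1)
cv2.imwrite("pics/w1.png",i)
E
```

```text
clock: 0.5
position: [0.1571, -0.5528, 0.2308]
ee_rot: [-0.001, 0.999, -0.042, -0.0]
contact_force: [-0.1, 0.0, 0.9]
width: 0.0281
gripper_force: 0.0
clock: 1.3
position: [0.3443, -0.2463, 0.1911]
ee_rot: [0.0, 0.999, -0.041, 0.0]
contact_force: [1.1, -1.0, -0.4]
width: 0.0001
gripper_force: 0.0
clock: 2.1
position: [0.5093, 0.0234, 0.1555]
ee_rot: [-0.001, 0.999, -0.039, 0.0]
contact_force: [-0.4, -0.6, 0.2]
width: -0.0003
gripper_force: 0.0
2.1 [-103.2181422   -41.94756548  155.5042061 ] -0.07720624226806205 -0.00026695266452974513 [-0.43275416 -0.57105396  0.16474397] [-0.09215927  0.23457582  1.76288349  0.0024784   1.14327438  1.55481668]
[[ 430.37629909  185.0998795 ]
 [  84.46169174  182.02167078]
 [  32.21244752 -135.52627714]
 [ 459.87809238 -131.3489339 ]]
```

View pics/w1.png

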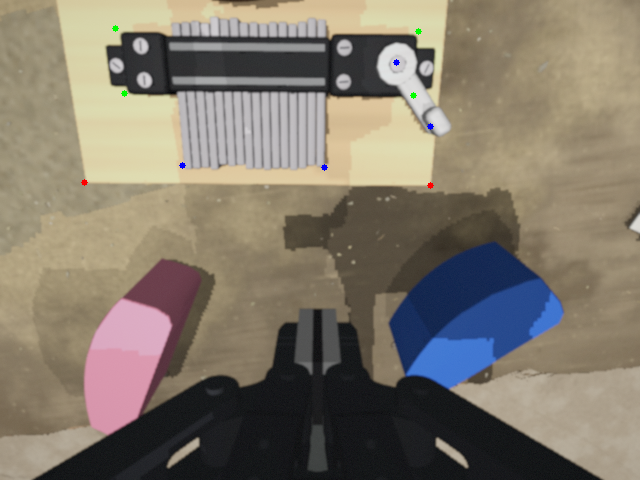

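Wrist view: blue dots sit on the blade ends (183,165), (324,167), and the red dots are on the plate's near corners (84,182), (430,185), so the pose is good to about 1 mm. Pink (145,340) and blue (480,310) are the look-alikes, nearer to me. I check fingertip size and clearance.

```bash
python3 - <<'E'
from h import *
from scipy.spatial.transform import Rotation as R
J=(0.61577,0.05643,-0.08547)
s=manip.get_state();q=s["ee_rot"];M=R.from_quat(np.r_[q[1:],q[0]]).as_matrix()
print(w2jig(s["position"],*J))
c=camera_info("wrist")
L=[(11,0,0),(-11,0,0),(11,10,0),(11,-10,0),(11,0,-20),(11,10,-20)]
print(proj([s["position"]+M@(np.array(l)/1000) for l in L],c))
Rc=cv2.Rodrigues(c["rvec"])[0];o=-Rc.T@c["tvec"]
def ray(u,v,z):
    d=Rc.T@np.linalg.inv(c["mtx"])@[u,v,1];return w2jig(o+d*(z-o[2])/d[2],*J)
for u,v in((163,260),(110,330),(165,325),(495,242),(390,322),(560,310)):print(u,v,ray(u,v,0)[:2],ray(u,v,.07)[:2])
# blade row ends & lever tab
for u,v,z in((180,168,.026),(325,168,.026),(443,125,.054)):print(ray(u,v,z))
E
```

```text
[-104.64567179  -44.23710032  155.57341634]
[[319.17887165 304.72925249]
 [319.06821064 356.16686147]
 [346.18429528 304.7319782 ]
 [292.17096602 304.72652654]
 [319.49672513 332.35490706]
 [350.18597758 332.35656204]]
163 260 [-135.19483932   71.20573668] [-108.72884366   44.45743772]
110 330 [-194.57949212  119.39716901] [-154.17951378   81.34125855]
165 325 [-189.81356602   75.48700529] [-150.53186199   47.73415179]
495 242 [-119.2448374 -174.5579475] [ -96.52134152 -143.64038909]
390 322 [-185.87498978 -101.37701551] [-147.51743114  -87.63059123]
560 310 [-174.44298384 -232.88901956] [-138.76782486 -188.28469008]
[-62.91050387  43.79974136  26.        ]
[-62.22192304 -48.22175001  26.        ]
[ -34.03421914 -112.47808638   54.        ]
```

Fingertips are about 14 mm across and the face is 11 mm ahead of the TCP. Both look-alikes are clear of the path. I move behind the row at y ≈ 8 and descend.

```bash
cat > st.py <<'E'
import sys
from h import *
J=(0.61577,0.05643,-0.08547)
T=[18.9,17.2,15.9,14.9,14.3,14,14,14.1,14.5,15.2,16.1,17.4,18.9,20.8,22.9,25.3]
from scipy.interpolate import CubicSpline
f=CubicSpline(np.arange(-42,42.1,5.6),[t-62 for t in T[::-1]])
s=manip.get_state();q=s["ee_rot"];p=w2jig(s["position"],*J);psi=2*np.arctan2(q[2],q[1])-J[2]
F=s["contact_force"];n=np.array([np.cos(psi+J[2]),np.sin(psi+J[2]),0])
tip=p[:2]+11*np.array([np.cos(psi),np.sin(psi)])
print("t",round(s["clock"],2),"tcp",p.round(2),"psi",round(psi,4),"face",tip.round(2),"push",round(-F@n,2),"F",F.round(1))
if len(sys.argv)>1:
    yc,b,z=map(float,sys.argv[1:4])  # face centre y, backoff mm, z
    g=-np.arctan(f(yc,1)); 
    t=np.array([f(yc)-b-11*np.cos(g),yc-11*np.sin(g)])
    d=t-p[:2];c_,s_=np.cos(psi),np.sin(psi)
    print("target psi",g.round(3),"roll",round(psi-g,3),"shift BEFORE roll: x",(c_*d[0]+s_*d[1]).round(2),"y",(s_*d[0]-c_*d[1]).round(2),"z",round(p[2]-z,2))
E
python3 -m crank '{"translation":[[12,-26,10],[12,-26,10],[0,0,40],[0,0,40],[0,0,25],[0,0,10],[0,0,5],[0,0,0]],"roll":[0,0,0,0,0,0,0,0],"fingers":[0,0,0,0,0,0,0,0]}' 
python3 st.py 8.4 3 14.5
```

```text
clock: 2.95
position: [0.5358, 0.0682, 0.0167]
ee_rot: [0.0, 0.999, -0.043, 0.0]
contact_force: [0.7, -0.1, -0.5]
width: 0.0002
gripper_force: 0.0
t 2.95 tcp [-80.66   4.94  16.7 ] psi 0.0 face [-69.66   4.94] push -0.73 F [ 0.7 -0.1 -0.5]
target psi 0.009 roll -0.009 shift BEFORE roll: x 18.66 y -3.35 z 2.2
```

```bash
python3 -m crank '{"translation":[[0,-3.4,1.5],[4,0,0],[5,0,0],[5,0,0],[4,0,0],[0,0,0],[0,0,0]],"roll":[0,-0.009,0,0,0,0,0],"fingers":[0,0,0,0,0,0,0]}' >/dev/null; python3 st.py
for k in 1 2; do python3 -m crank '{"translation":[[1,0,0],[0,0,0]],"roll":[0,0],"fingers":[0,0]}'>/dev/null; python3 st.py; done
```

```text
t 3.65 tcp [-63.01   9.15  14.72] psi 0.0093 face [-52.01   9.25] push 1.87 F [-1.8  1.   1.5]
t 3.85 tcp [-62.67   9.11  14.68] psi 0.0092 face [-51.67   9.22] push 2.68 F [-2.7 -0.4  3. ]
t 4.05 tcp [-61.41   9.11  14.64] psi 0.0093 face [-50.41   9.21] push 3.66 F [-3.6  0.7  2.7]
```

```bash

python3 -m crank '{"translation":[[1,0,0],[0,0,0]],"roll":[0,0],"fingers":[0,0]}'>/dev/null; python3 st.py
for k in 1 2 3; do python3 -m crank '{"translation":[[0.7,0,0],[0,0,0]],"roll":[0,0],"fingers":[0,0]}'>/dev/null; python3 st.py; done
```

```text
t 4.25 tcp [-60.13   9.11  14.66] psi 0.0093 face [-49.13   9.21] push 3.96 F [-3.9  0.6  1.3]
t 4.45 tcp [-59.51   9.12  14.68] psi 0.0092 face [-48.51   9.22] push 3.4 F [-3.4 -0.2  1.9]
t 4.65 tcp [-59.4    9.1   14.67] psi 0.0092 face [-48.4   9.2] push 4.83 F [-4.8  0.   2. ]
t 4.85 tcp [-59.21   9.13  14.64] psi 0.0093 face [-48.21   9.23] push 4.8 F [-4.8  0.5  2.7]
```

```bash

for k in 1 2 3; do python3 -m crank '{"translation":[[0.8,0,0],[0,0,0]],"roll":[0,0],"fingers":[0,0]}'>/dev/null; python3 st.py; done
python3 -m crank '{"translation":[[0,0,0],[0,0,0]],"roll":[0,0],"fingers":[0,0]}'>/dev/null; python3 st.py
```

```text
t 5.05 tcp [-59.09   9.11  14.65] psi 0.0093 face [-48.09   9.22] push 6.97 F [-6.9  0.7  4.2]
t 5.25 tcp [-59.03   9.09  14.61] psi 0.0094 face [-48.03   9.19] push 7.9 F [-7.9  0.7  5.2]
t 5.45 tcp [-58.97   9.08  14.63] psi 0.0093 face [-47.97   9.18] push 9.69 F [-9.6  1.3  7.7]
t 5.65 tcp [-58.97   9.11  14.6 ] psi 0.0094 face [-47.97   9.21] push 9.97 F [-9.9  1.3  6.9]
```

The middle touches at face x = −48.0 as predicted, so the model is exact. The arm gives about 2 N/mm. I retreat and take the next spots.

```bash

python3 -m crank '{"translation":[[-8,0,0],[-16,0,0],[0,14.8,0],[0,0,0],[0,0,0]],"roll":[0,0,-0.09,0,0],"fingers":[0,0,0,0,0]}'>/dev/null; python3 st.py -5.6 0 14.5
```

```text
t 6.15 tcp [-77.6   -5.86  15.19] psi 0.0966 face [-66.66  -4.8 ] push 0.36 F [-0.4  0.4 -0.2]
target psi 0.126 roll -0.03 shift BEFORE roll: x 19.32 y 3.0 z 0.69
```

```bash

python3 -m crank '{"translation":[[0,3,0.5],[4,0,0],[5,0,0],[5,0,0],[4,0,0],[2,0,0],[1,0,0],[0,0,0]],"roll":[-0.03,0,0,0,0,0,0,0],"fingers":[0,0,0,0,0,0,0,0]}'>/dev/null; python3 st.py -5.6 0 14.5
for k in 1 2; do python3 -m crank '{"translation":[[1,0,0],[0,0,0]],"roll":[0,0],"fingers":[0,0]}'>/dev/null; python3 st.py; done

```

```text
t 6.95 tcp [-58.54  -6.21  14.07] psi 0.1291 face [-47.63  -4.79] push 2.48 F [-2.4 -2.2 -1.2]
target psi 0.126 roll 0.003 shift BEFORE roll: x 0.35 y 0.83 z -0.43
t 7.15 tcp [-58.45  -6.15  14.06] psi 0.1293 face [-47.54  -4.73] push 4.66 F [-4.6 -2.1  0.4]
t 7.35 tcp [-58.35  -6.15  14.04] psi 0.1295 face [-47.44  -4.73] push 5.92 F [-5.9 -1.2  2.2]
```

```bash

python3 -m crank '{"translation":[[1,0,0],[0,0,0]],"roll":[0,0],"fingers":[0,0]}'>/dev/null; python3 st.py
python3 -m crank '{"translation":[[-8,0,0],[-16,0,0],[0,15,0],[0,0,0],[0,0,0]],"roll":[0,0,-0.09,0,0],"fingers":[0,0,0,0,0]}'>/dev/null; python3 st.py -16.8 0 14.5
```

```text
t 7.55 tcp [-58.32  -6.17  14.03] psi 0.1295 face [-47.42  -4.75] push 8.68 F [-8.6 -3.2  4.1]
t 8.05 tcp [-75.63 -23.33  14.82] psi 0.2164 face [-64.89 -20.97] push -0.31 F [ 0.4 -0.5  1.1]
target psi 0.232 roll -0.016 shift BEFORE roll: x 20.04 y 0.31 z 0.32
```

```bash

python3 -m crank '{"translation":[[0,0.3,0.3],[4,0,0],[5,0,0],[5,0,0],[4,0,0],[2,0,0],[1.5,0,0],[0,0,0]],"roll":[-0.016,0,0,0,0,0,0,0],"fingers":[0,0,0,0,0,0,0,0]}'>/dev/null; python3 st.py -16.8 0 14.5
for k in 1 2 3; do python3 -m crank '{"translation":[[1,0,0],[0,0,0]],"roll":[0,0],"fingers":[0,0]}'>/dev/null; python3 st.py; done
python3 -m crank '{"translation":[[-8,0,0],[-16,0,0],[0,14,0],[0,0,0],[0,0,0]],"roll":[0,0,-0.08,0,0],"fingers":[0,0,0,0,0]}'>/dev/null; python3 st.py -28 0 14.5
```

```text
t 8.85 tcp [-56.91 -19.2   13.69] psi 0.2355 face [-46.22 -16.63] push 3.49 F [-3.1 -2.6  0. ]
target psi 0.232 roll 0.003 shift BEFORE roll: x 0.86 y 0.34 z -0.81
t 9.05 tcp [-56.82 -19.19  13.67] psi 0.2355 face [-46.13 -16.62] push 5.23 F [-4.9 -2.5  0.9]
t 9.25 tcp [-56.75 -19.15  13.66] psi 0.2356 face [-46.06 -16.58] push 5.93 F [-5.5 -3.1  2.2]
t 9.45 tcp [-56.7  -19.13  13.63] psi 0.2358 face [-46.01 -16.56] push 8.73 F [-8.3 -3.5  2.6]
t 9.95 tcp [-72.2 -37.2  14.4] psi 0.3127 face [-61.73 -33.81] push -0.42 F [ 0.3  0.7 -0.1]
target psi 0.33 roll -0.018 shift BEFORE roll: x 20.38 y 0.67 z -0.1
```

```bash

python3 -m crank '{"translation":[[0,0.7,0],[4,0,0],[5,0,0],[5,0,0],[4,0,0],[2,0,0],[1.5,0,0],[0,0,0]],"roll":[-0.018,0,0,0,0,0,0,0],"fingers":[0,0,0,0,0,0,0,0]}'>/dev/null; python3 st.py -28 0 14.5
for k in 1 2 3; do python3 -m crank '{"translation":[[1,0,0],[0,0,0]],"roll":[0,0],"fingers":[0,0]}'>/dev/null; python3 st.py; done
python3 -m crank '{"translation":[[-8,0,0],[-20,0,0],[0,14,0],[0,0,0],[0,0,0]],"roll":[0,0,-0.07,0,0],"fingers":[0,0,0,0,0]}'>/dev/null; python3 st.py -39.2 0 14.5
```

```text
t 10.75 tcp [-53.47 -31.31  13.73] psi 0.3335 face [-43.08 -27.71] push 3.14 F [-2.6 -2.7  0.2]
target psi 0.33 roll 0.003 shift BEFORE roll: x 0.74 y 0.53 z -0.77
t 10.95 tcp [-53.38 -31.24  13.72] psi 0.3336 face [-42.99 -27.64] push 4.93 F [-4.3 -3.2  0.4]
t 11.15 tcp [-53.3  -31.26  13.7 ] psi 0.3338 face [-42.91 -27.66] push 7.97 F [-7.2 -3.8  1.9]
t 11.35 tcp [-53.24 -31.23  13.68] psi 0.3341 face [-42.85 -27.62] push 7.87 F [-7.  -4.6  4. ]
t 11.85 tcp [-70.56 -52.21  14.47] psi 0.4008 face [-60.43 -47.91] push -0.41 F [ 0.5 -0.1  0.6]
target psi 0.404 roll -0.003 shift BEFORE roll: x 24.09 y 0.78 z -0.03
```

```bash

python3 -m crank '{"translation":[[0,0.8,0],[5,0,0],[5,0,0],[5,0,0],[5,0,0],[3,0,0],[2,0,0],[0,0,0]],"roll":[-0.003,0,0,0,0,0,0,0],"fingers":[0,0,0,0,0,0,0,0]}'>/dev/null; python3 st.py -39.2 0 14.5
for k in 1 2 3; do python3 -m crank '{"translation":[[1,0,0],[0,0,0]],"roll":[0,0],"fingers":[0,0]}'>/dev/null; python3 st.py; done
python3 -m crank '{"translation":[[-8,0,0],[-20,0,0],[0,0,0],[0,0,0],[0,0,0]],"roll":[0.14,0.14,0.14,0.14,0],"fingers":[0,0,0,0,0]}'>/dev/null; python3 st.py 16.8 8 14.5
```

```text
t 12.65 tcp [-49.03 -43.64  13.74] psi 0.4064 face [-38.92 -39.29] push 1.08 F [-0.8 -1.1  0.2]
target psi 0.404 roll 0.003 shift BEFORE roll: x 0.93 y 0.27 z -0.76
t 12.85 tcp [-48.94 -43.44  13.75] psi 0.4064 face [-38.83 -39.09] push 4.81 F [-4.  -3.3  0.5]
t 13.05 tcp [-48.83 -43.36  13.73] psi 0.4068 face [-38.72 -39.01] push 6.17 F [-4.9 -4.9  2.1]
t 13.25 tcp [-48.82 -43.36  13.67] psi 0.4071 face [-38.71 -39.  ] push 8.44 F [-6.9 -6.1  3.4]
t 13.75 tcp [-71.35 -50.09  14.43] psi -0.1542 face [-60.49 -51.78] push -1.27 F [ 1.4  0.3 -0.5]
target psi -0.055 roll -0.099 shift BEFORE roll: x -5.94 y -67.38 z -0.07
```

```bash

python3 -m crank '{"translation":[[-10,0,0],[-6,-17,0],[0,-17,0],[0,-17,0],[0,-16,0],[0,0,0],[0,0,0]],"roll":[-0.099,0,0,0,0,0,0],"fingers":[0,0,0,0,0,0,0]}'>/dev/null; python3 st.py 16.8 0 14.5
```

```text
t 14.45 tcp [-84.56  18.4   13.97] psi -0.0526 face [-73.57  17.82] push 0.35 F [-0.4 -0.5  0. ]
target psi -0.055 roll 0.002 shift BEFORE roll: x 25.7 y -0.36 z -0.53
```

```bash

python3 -m crank '{"translation":[[6,-0.4,-0.3],[5,0,0],[5,0,0],[5,0,0],[4,0,0],[2,0,0],[0,0,0]],"roll":[0.002,0,0,0,0,0,0],"fingers":[0,0,0,0,0,0,0]}'>/dev/null; python3 st.py 16.8 0 14.5
for k in 1 2 3; do python3 -m crank '{"translation":[[1,0,0],[0,0,0]],"roll":[0,0],"fingers":[0,0]}'>/dev/null; python3 st.py; done
python3 -m crank '{"translation":[[-8,0,0],[-16,0,0],[0,-15,0],[0,0,0],[0,0,0]],"roll":[0,0,0.1,0,0],"fingers":[0,0,0,0,0]}'>/dev/null; python3 st.py 28 0 14.5
```

```text
t 15.15 tcp [-59.13  16.89  13.98] psi -0.0568 face [-48.15  16.27] push 3.72 F [-3.6  1.3  2.7]
target psi -0.055 roll -0.002 shift BEFORE roll: x 0.23 y -0.52 z -0.52
t 15.35 tcp [-59.15  16.92  13.96] psi -0.0565 face [-48.16  16.29] push 5.35 F [-5.3  0.5  3.5]
t 15.55 tcp [-59.03  16.89  13.99] psi -0.0565 face [-48.05  16.26] push 6.94 F [-6.7  1.8  5.5]
t 15.75 tcp [-59.01  16.87  13.98] psi -0.0566 face [-48.03  16.25] push 8.67 F [-8.5  1.8  6.8]
t 16.25 tcp [-76.7   33.19  14.53] psi -0.1538 face [-65.83  31.5 ] push -0.52 F [0.6 0.4 0.3]
target psi -0.179 roll 0.025 shift BEFORE roll: x 19.5 y 0.25 z 0.03
```

```bash

python3 -m crank '{"translation":[[0,0.2,0],[4,0,0],[5,0,0],[5,0,0],[4,0,0],[1.5,0,0],[1,0,0],[0,0,0]],"roll":[0.025,0,0,0,0,0,0,0],"fingers":[0,0,0,0,0,0,0,0]}'>/dev/null; python3 st.py 28 0 14.5
for k in 1 2 3; do python3 -m crank '{"translation":[[1,0,0],[0,0,0]],"roll":[0,0],"fingers":[0,0]}'>/dev/null; python3 st.py; done
python3 -m crank '{"translation":[[-8,0,0],[-18,0,0],[0,-15,0],[0,0,0],[0,0,0]],"roll":[0,0,0.1,0,0],"fingers":[0,0,0,0,0]}'>/dev/null; python3 st.py 39.2 0 14.5
```

```text
t 17.05 tcp [-58.09  29.35  14.08] psi -0.1818 face [-47.27  27.36] push 1.75 F [-1.3  1.8 -0.9]
target psi -0.179 roll -0.003 shift BEFORE roll: x 0.5 y -0.71 z -0.42
t 17.25 tcp [-57.89  29.32  14.07] psi -0.1818 face [-47.07  27.33] push 4.64 F [-3.7  3.9  0.5]
t 17.45 tcp [-57.84  29.29  14.05] psi -0.182 face [-47.02  27.29] push 5.8 F [-4.7  4.7  1.6]
t 17.65 tcp [-57.78  29.31  14.  ] psi -0.1821 face [-46.96  27.32] push 7.5 F [-6.6  4.1  3.2]
t 18.15 tcp [-76.3  47.9  14.7] psi -0.2788 face [-65.72  44.87] push -0.28 F [0.5 0.6 0.9]
target psi -0.294 roll 0.015 shift BEFORE roll: x 22.44 y -0.68 z 0.2
```

```bash

python3 -m crank '{"translation":[[0,-0.7,0],[5,0,0],[5,0,0],[5,0,0],[4,0,0],[2.5,0,0],[2,0,0],[0,0,0]],"roll":[0.015,0,0,0,0,0,0,0],"fingers":[0,0,0,0,0,0,0,0]}'>/dev/null; python3 st.py 39.2 0 14.5
for k in 1 2 3; do python3 -m crank '{"translation":[[1,0,0],[0,0,0]],"roll":[0,0],"fingers":[0,0]}'>/dev/null; python3 st.py; done
python3 -m crank '{"translation":[[-8,0,0],[-27,0,0],[0,20,-35],[0,20,-35],[0,20,-15],[0,0,0],[0,0,0],[0,0,0]],"roll":[0,0,-0.14,-0.14,-0.014,0,0,0],"fingers":[0,0,0,0,0,0,0,0]}'>/dev/null; python3 st.py 0 30 100
python3 - <<'E'
from h import *
J=(0.61577,0.05643,-0.08547)
c=camera_info("wrist");i=get_image("wrist");cv2.imwrite("pics/w2raw.png",i)
T=[18.9,17.2,15.9,14.9,14.3,14,14,14.1,14.5,15.2,16.1,17.4,18.9,20.8,22.9,25.3]
y=42-5.6*np.arange(16)
P=proj(jig2w(np.c_[np.array(T)-62,y,0*y+26],*J),c)
Q=proj(jig2w(np.c_[np.array(T)+22,y,0*y+26],*J),c)
print(P[[0,8,15]])
x0,x1=int(P[:,0].min())-25,int(P[:,0].max())+25;y0=max(0,int(P[:,1].min())-90);y1=int(P[:,1].max())+40
b=cv2.resize(i[y0:y1,x0:x1],None,fx=3,fy=3,interpolation=cv2.INTER_CUBIC)
for u,v in np.r_[P,Q]: cv2.circle(b,(int((u-x0+.5)*3),int((v-y0+.5)*3)),2,(0,0,255),-1)
print(b.shape);cv2.imwrite("pics/w2.png",b[:600,:800])
E
```

```text
t 18.95 tcp [-55.04  42.    14.12] psi -0.2968 face [-44.52  38.78] push 0.05 F [ 0.3  0.9 -0.3]
target psi -0.294 roll -0.003 shift BEFORE roll: x 0.36 y -0.51 z -0.38
t 19.15 tcp [-54.8   41.9   14.13] psi -0.2967 face [-44.28  38.69] push 3.06 F [-2.6  1.8 -0.1]
t 19.35 tcp [-54.62  41.81  14.11] psi -0.2971 face [-44.1   38.59] push 5.2 F [-4.2  3.4  0.9]
t 19.55 tcp [-54.53  41.82  14.07] psi -0.2972 face [-44.01  38.6 ] push 6.26 F [-4.8  4.9  3. ]
t 20.35 tcp [-95.5   -7.18  98.29] psi -0.0028 face [-84.5   -7.21] push 0.03 F [-0.   0.2 -0.1]
target psi 0.072 roll -0.074 shift BEFORE roll: x 6.77 y -6.41 z -1.71
[[219.93713197 164.92637869]
 [309.61131579 173.51382153]
 [388.59920642 151.48021019]]
(459, 657, 3)
```

View pics/w2.png

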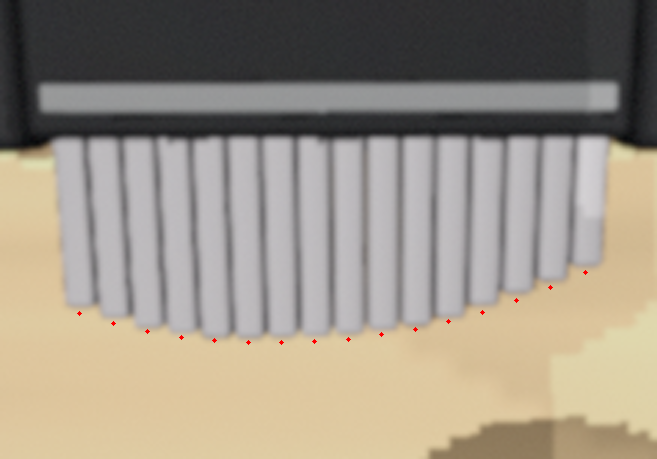

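The blade ends lie on the predicted curve (dots), with a constant calibration offset of about 1 mm: left end (80,305), middle (248,336), right end (586,264) in the crop. I check the residuals per blade.

```bash
python3 - <<'E'
from h import *
J=(0.61577,0.05643,-0.08547)
c=camera_info("wrist");i=cv2.imread("pics/w2raw.png").astype(float)
T=np.array([18.9,17.2,15.9,14.9,14.3,14,14,14.1,14.5,15.2,16.1,17.4,18.9,20.8,22.9,25.3])
y=42-5.6*np.arange(16)
P=proj(jig2w(np.c_[T-62,y,0*y+26],*J),c);P1=proj(jig2w(np.c_[T-61,y,0*y+26],*J),c)
sat=i[:,:,2]-i[:,:,0]
r=[]
for (u,v),(u1,v1) in zip(P,P1):
    k=int(round(u)); col=sat[int(v)-14:int(v)+10,k-2:k+3].mean(1)
    lo,hi=col[:6].mean(),col[-5:].mean();m=(lo+hi)/2
    j=np.argmax(col>m);e=int(v)-14+j-1+(m-col[j-1])/(col[j]-col[j-1])
    r.append((e-v)/(v1-v))
r=np.array(r);print(r.round(2),(r-np.median(r)).round(2))
E
```

```text
[0.89 0.71 0.36 0.48 0.26 0.5  0.73 0.74 0.71 0.68 0.43 0.47 0.96 1.01
 0.93 0.88] [ 0.18 -0.   -0.35 -0.23 -0.45 -0.21  0.02  0.03  0.   -0.04 -0.28 -0.24
  0.25  0.3   0.22  0.17]
```

Residuals are within about 0.4 mm, with blades 2–5 and 10–11 lagging slightly. A light second pass at in-between spots settles them.

```bash

python3 -m crank '{"translation":[[0,-25,0],[0,-24,0],[0,0,30],[0,0,30],[0,0,17],[0,0,6],[0,0,0]],"roll":[0.12,0.12,0,0,0,0,0],"fingers":[0,0,0,0,0,0,0]}'>/dev/null; python3 st.py 33.6 4 14.5
```

```text
t 21.1 tcp [-92.85  41.57  14.81] psi -0.2421 face [-82.17  38.94] push 0.2 F [-0.1  0.3 -0.5]
target psi -0.227 roll -0.015 shift BEFORE roll: x 33.01 y -2.49 z 0.31
```

```bash

python3 -m crank '{"translation":[[10,-2.5,0.3],[12,0,0],[8,0,0],[4,0,0],[2,0,0],[1,0,0],[0,0,0]],"roll":[-0.015,0,0,0,0,0,0],"fingers":[0,0,0,0,0,0,0]}'>/dev/null; python3 st.py
python3 -m crank '{"translation":[[1,0,0],[1,0,0],[1,0,0],[0,0,0]],"roll":[0,0,0,0],"fingers":[0,0,0,0]}'>/dev/null; python3 st.py
python3 -m crank '{"translation":[[-10,0,0],[0,10,0],[0,0,0],[0,0,0]],"roll":[0,-0.1,0,0],"fingers":[0,0,0,0]}'>/dev/null; python3 st.py 22.4 0 14.5
```

```text
t 21.8 tcp [-56.57  35.28  15.91] psi -0.2279 face [-45.85  32.79] push 4.28 F [-3.8  2.1  3.1]
t 22.2 tcp [-56.39  35.14  15.69] psi -0.2281 face [-45.68  32.66] push 8.95 F [-8.1  4.1  6. ]
t 22.6 tcp [-63.45  26.93  16.2 ] psi -0.13 face [-52.54  25.51] push -0.56 F [ 0.4 -0.9 -0.5]
target psi -0.105 roll -0.025 shift BEFORE roll: x 5.46 y 2.7 z 1.7
```

```bash

python3 -m crank '{"translation":[[0,2.7,1],[3,0,0],[2,0,0],[1,0,0],[1,0,0],[1,0,0],[1,0,0],[0,0,0]],"roll":[-0.025,0,0,0,0,0,0,0],"fingers":[0,0,0,0,0,0,0,0]}'>/dev/null; python3 st.py
python3 -m crank '{"translation":[[-9,0,0],[0,11,0],[0,0,0],[0,0,0]],"roll":[0,-0.1,0,0],"fingers":[0,0,0,0]}'>/dev/null; python3 st.py 11.2 0 14.5
```

```text
t 23.4 tcp [-58.55  23.74  14.74] psi -0.103 face [-47.61  22.61] push 5.85 F [-5.6  1.9  5.5]
t 23.8 tcp [-65.14  13.44  15.16] psi -0.0052 face [-54.14  13.38] push 0.34 F [-0.4 -0.3 -0.5]
target psi 0.003 roll -0.009 shift BEFORE roll: x 6.13 y 2.25 z 0.66
```

```bash

python3 -m crank '{"translation":[[0,2.2,0],[4,0,0],[2,0,0],[1,0,0],[1,0,0],[1,0,0],[1,0,0],[0,0,0]],"roll":[-0.009,0,0,0,0,0,0,0],"fingers":[0,0,0,0,0,0,0,0]}'>/dev/null; python3 st.py
python3 -m crank '{"translation":[[-10,0,0],[0,12,0],[0,11,0],[0,0,0],[0,0,0]],"roll":[0,-0.09,-0.08,0,0],"fingers":[0,0,0,0,0]}'>/dev/null; python3 st.py -11.2 0 14.5
```

```text
t 24.6 tcp [-59.08  11.34  14.72] psi 0.0062 face [-48.08  11.4 ] push 6.63 F [-6.6  1.2  6.3]
t 25.1 tcp [-64.23 -11.67  15.07] psi 0.1739 face [-53.39  -9.76] push -0.13 F [ 0.2 -0.4 -0.4]
target psi 0.156 roll 0.018 shift BEFORE roll: x 6.65 y 2.43 z 0.57
```

```bash

python3 -m crank '{"translation":[[0,2.4,0],[4,0,0],[2,0,0],[1.5,0,0],[1,0,0],[1,0,0],[1,0,0],[0,0,0]],"roll":[0.018,0,0,0,0,0,0,0],"fingers":[0,0,0,0,0,0,0,0]}'>/dev/null; python3 st.py
python3 -m crank '{"translation":[[-9,0,0],[0,10,0],[0,0,0],[0,0,0]],"roll":[0,-0.13,0,0],"fingers":[0,0,0,0]}'>/dev/null; python3 st.py -22.4 0 14.5
```

```text
t 25.9 tcp [-57.61 -12.82  14.63] psi 0.1587 face [-46.74 -11.08] push 8.01 F [-8.  -1.1  6.8]
t 26.3 tcp [-60.49 -23.62  15.14] psi 0.2851 face [-49.93 -20.53] push -0.05 F [0.  0.2 0.3]
target psi 0.258 roll 0.027 shift BEFORE roll: x 5.28 y 3.2 z 0.64
```

```bash

python3 -m crank '{"translation":[[0,3.2,0],[3,0,0],[2,0,0],[1.5,0,0],[1,0,0],[1,0,0],[1,0,0],[0,0,0]],"roll":[0.027,0,0,0,0,0,0,0],"fingers":[0,0,0,0,0,0,0,0]}'>/dev/null; python3 st.py
python3 -m crank '{"translation":[[-10,0,0],[0,10,0],[0,0,0],[0,0,0]],"roll":[0,-0.12,0,0],"fingers":[0,0,0,0]}'>/dev/null; python3 st.py -33.6 0 14.5
```

```text
t 27.1 tcp [-55.08 -25.28  14.66] psi 0.2621 face [-44.45 -22.43] push 8.83 F [-8.2 -4.1  6.3]
t 27.5 tcp [-57.61 -36.41  15.11] psi 0.3782 face [-47.39 -32.34] push 0.63 F [-0.7  0.1 -0.4]
target psi 0.357 roll 0.021 shift BEFORE roll: x 6.25 y 3.6 z 0.61
```

```bash

python3 -m crank '{"translation":[[0,3.6,0],[4,0,0],[2,0,0],[1.5,0,0],[1,0,0],[1,0,0],[1,0,0],[0,0,0]],"roll":[0.021,0,0,0,0,0,0,0],"fingers":[0,0,0,0,0,0,0,0]}'>/dev/null; python3 st.py
python3 -m crank '{"translation":[[-10,0,0],[-35,0,0],[0,-20,-35],[0,-20,-35],[5,0,-15],[0,0,0],[0,0,0],[0,0,0]],"roll":[0,0,0.14,0.14,0.08,0,0,0],"fingers":[0,0,0,0,0,0,0,0]}'>/dev/null; python3 st.py
python3 - <<'E'
from h import *
J=(0.61577,0.05643,-0.08547)
c=camera_info("wrist");i0=get_image("wrist");cv2.imwrite("pics/w3raw.png",i0);i=i0.astype(float)
T=np.array([18.9,17.2,15.9,14.9,14.3,14,14,14.1,14.5,15.2,16.1,17.4,18.9,20.8,22.9,25.3])
y=42-5.6*np.arange(16)
P=proj(jig2w(np.c_[T-62,y,0*y+26],*J),c);P1=proj(jig2w(np.c_[T-61,y,0*y+26],*J),c)
sat=i[:,:,2]-i[:,:,0];r=[]
for (u,v),(u1,v1) in zip(P,P1):
    k=int(round(u)); col=sat[int(v)-14:int(v)+10,k-2:k+3].mean(1)
    m=(col[:6].mean()+col[-5:].mean())/2
    j=np.argmax(col>m);e=int(v)-14+j-1+(m-col[j-1])/(col[j]-col[j-1]);r.append((e-v)/(v1-v))
r=np.array(r);print(r.round(2),(r-np.median(r)).round(2))
print(proj(jig2w([(-33,-103,54),(-30,-108,54),(0,-84,42)],*J),c))
E
```

```text
t 28.3 tcp [-50.91 -37.64  14.72] psi 0.3614 face [-40.62 -33.75] push 9.35 F [-8.2 -5.2  7.1]
t 29.1 tcp [-96.7  -13.67  98.6 ] psi 0.001 face [-85.7  -13.66] push 0.26 F [-0.3 -0.3 -0.3]
[0.98 0.83 0.41 0.52 0.37 0.6  0.81 0.85 0.75 0.81 0.54 0.56 1.02 1.1
 0.97 0.89] [ 0.18  0.03 -0.4  -0.28 -0.44 -0.2  -0.    0.04 -0.06  0.   -0.27 -0.24
  0.21  0.29  0.17  0.08]
[[526.76500411 147.40818923]
 [539.55650748 140.26777736]
 [481.94908646  66.51133754]]
```

The residuals did not change under the second pass, so every blade is seated on the offcut. Now the lever: I move beside it, behind the tab.

```bash

python3 -m crank '{"translation":[[8,34,0],[8,33,0],[8,33,0],[0,0,25],[0,0,20],[0,0,9],[0,0,0],[0,0,0]],"roll":[0,0,0,0,0,0,0,0],"fingers":[0,0,0,0,0,0,0,0]}'>/dev/null; python3 st.py
python3 - <<'E'
from h import *
i=get_image("wrist");cv2.imwrite("pics/w4.png",i)
E
```

```text
t 29.95 tcp [ -71.44 -113.38   45.92] psi 0.0006 face [ -60.44 -113.37] push -0.06 F [ 0.1  0.  -0.1]
```

View pics/w4.png

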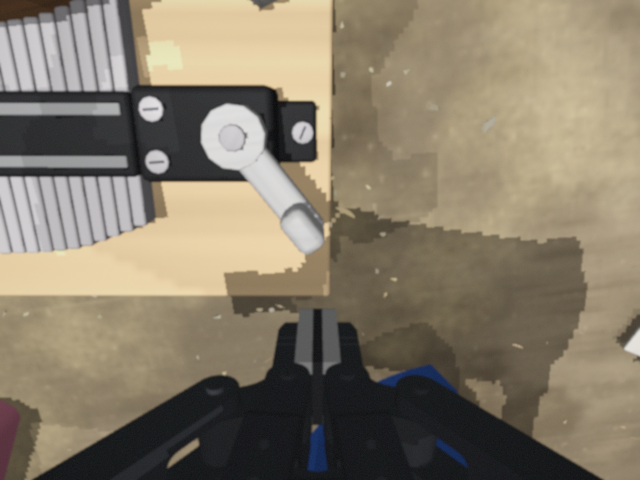

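The tab is at (303,228), straight ahead of the fingertip at (318,312). I push it away along its arc.

```bash

python3 -m crank '{"translation":[[10,0,1],[8,0,0],[6,1,0],[6,1,0],[6,1,0],[6,1,0],[5,1,0],[0,0,0]],"roll":[0,0,0,0,0,0,0,0],"fingers":[0,0,0,0,0,0,0,0]}'>/dev/null; python3 st.py
for k in 1 2; do python3 -m crank '{"translation":[[2,0,0],[2,0,0],[0,0,0]],"roll":[0,0,0],"fingers":[0,0,0]}'>/dev/null; python3 st.py;done
```

```text
t 30.8 tcp [ -30.01 -125.71   44.2 ] psi 0.0054 face [ -19.01 -125.65] push 11.55 F [-13.2 -19.8   1.9]
t 31.1 tcp [ -24.99 -127.35   44.31] psi 0.0056 face [ -13.99 -127.29] push 10.83 F [-12.8 -24.5   0.1]
t 31.4 tcp [ -17.04 -120.07   44.85] psi -0.0005 face [  -6.04 -120.07] push 3.54 F [-3.7 -1.6 -0.2]
```

```bash

for k in 1 2 3; do python3 -m crank '{"translation":[[1,0,0],[0,0,0]],"roll":[0,0],"fingers":[0,0]}'>/dev/null; python3 st.py;done
```

```text
t 31.6 tcp [ -16.94 -118.78   44.74] psi 0.0011 face [  -5.94 -118.77] push 5.31 F [-5.6 -3.2  0.3]
t 31.8 tcp [ -16.92 -118.71   44.68] psi 0.0018 face [  -5.92 -118.69] push 6.47 F [-6.8 -3.8  2.4]
t 32.0 tcp [ -16.84 -118.72   44.66] psi 0.0019 face [  -5.84 -118.7 ] push 7.39 F [-7.8 -4.3  2.9]
```

Firm stop with the face at −5.8, where the tab's near face should be at −5 to −6. I back off and look.

```bash

python3 -m crank '{"translation":[[1,0,0],[1,0,0],[-10,0,0],[-30,0,0],[-25,-20,-35],[0,-20,-40],[0,0,0],[0,0,0]],"roll":[0,0,0,0,0,0,0,0],"fingers":[0,0,0,0,0,0,0,0]}'>/dev/null; python3 st.py
python3 - <<'E'
from h import *
J=(0.61577,0.05643,-0.08547)
c=camera_info("wrist");i=get_image("wrist");t=get_image("top");cv2.imwrite("pics/top5.png",t)
for P,col in(([(0,-130,54),(0,-84,42)],(255,0,0)),):
    for u,v in proj(jig2w(P,*J),c): cv2.circle(i,(int(u),int(v)),2,col,-1)
a=cv2.resize(i[:300],(480,225));b=cv2.resize(t[180:290,265:400],(480,391))
cv2.imwrite("pics/fin.png",np.vstack([i[:280,:],cv2.resize(t[180:290,265:420],(640,320))[:320]]))
# shifts of bystanders between top views
d=cv2.absdiff(cv2.imread("pics/top0.png"),t).max(2)[185:280,275:395];ys,xs=np.where(d>40);print(len(xs))
E
```

```text
t 32.8 tcp [-74.82 -77.44 121.54] psi 0.0018 face [-63.82 -77.42] push 1.0 F [-1.  -0.3 -1.3]
2438
```

View pics/fin.png

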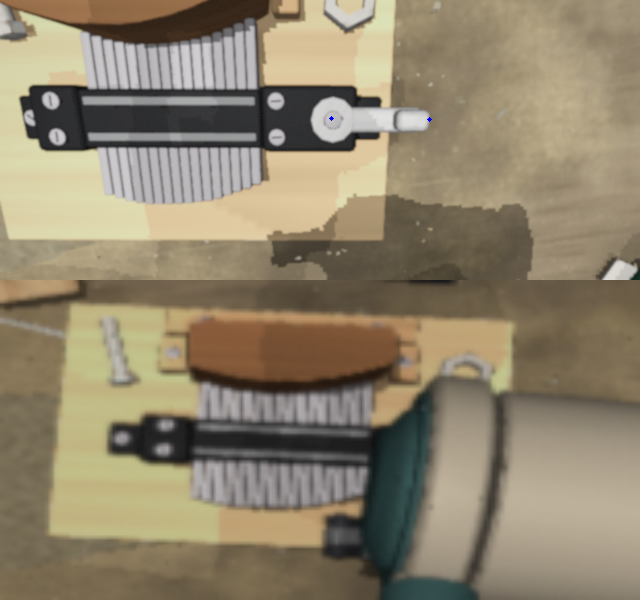

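The lever lies along −y, with pivot (332,118) and end (428,120). The blades meet the offcut, the offcut stands in its nest, and the bolt and nut are in place. I hand in.

```bash
python3 -c "
from rig import manip
print(manip.sign_off())"
```

```text
the job is handed in; nothing more can be done
None
```

I handed the job in at about 33 s: all 16 blades are pushed up to the offcut, the lock lever is round at its stop, and the offcut is still standing in its nest. The lever push briefly put about 28 N on the fingertips, mostly sideways, and I did not re-check the tray, cap or tape measure at the end.

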